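Fetch the hub from behind the tall workpieces for marking

TASK

At the laser marking bench, the flat round steel hub stands on the perforated plate, hemmed in by three tall workpieces; first stand all three upright in the grey side tray, then put the hub flat on the middle of the round black marking pad, and after that put each tall piece back upright on the very spot where it stood at the start. Set things down rather than dropping them, let nothing topple, and leave the little brass collar and the caliper lying where they are.

Things in the scene. Friction and masses are not known exactly. Their poses are not given: they have to be found in the camera images.
- hub: Flat round solid steel hub, 60 mm diameter, 30 mm high, about 0.55 kg, black bore mark and four small black dots on top. Origin at the centre of its underside, z up. Stands on the plate near its far side, with a tall piece on its left, on its right and on the robot's side, centres about 70 to 90 mm from the hub's.
- tube: Tall round steel tube standing upright, open at the top: outer diameter 48 mm, wall 5 mm, 110 mm high, about 0.45 kg. Origin at the centre of its underside, z along the tube. Starts at one of the three places round the hub (shuffled).
- bar: Tall square aluminium profile standing upright, 40 x 40 mm, 110 mm high, about 0.4 kg, with a dark groove down each side. Origin at the centre of its underside, x and y square to its sides, z along its length. Starts at one of the three places round the hub (shuffled).
- shaft: Tall stepped round steel shaft standing upright on its wide end: 50 mm diameter up to 20 mm, 36 mm diameter up to 55 mm, 24 mm diameter up to the top at 110 mm; about 0.5 kg. Origin at the centre of its underside, z along its axis. Starts at one of the three places round the hub (shuffled).
- plate: Fixed perforated plate of dark grey anodised metal 280 mm (x) by 240 mm (y), 12 mm thick, its top 12 mm above the table; a steel fence 14 mm thick stands on it along its far (+x) edge, centred at x = 128 mm, rising 20 mm above the plate's top. Origin at the centre of its underside; x points away from the robot, y to the left.
- tray: Fixed shallow grey plastic tray, the side area, 250 mm (x) by 130 mm (y), walls 5 mm thick and 16 mm high, floor 5 mm above the table, inside 240 by 120 mm. Origin at the centre of its underside; x is its long axis. Left or right of the plate (changes from start to start, the pad is then on the other side).
- pad: Fixed marking pad: a black rubber disc of 100 mm diameter on a square aluminium base 130 x 130 mm, the disc's top 20 mm above the table. Origin at the centre of the underside, on the disc's axis. On the other side of the plate from the tray.
- collar: Bystander: small brass ring, 30 mm outer diameter, 12 mm high, lying on a far corner of the plate. Origin at the centre of its underside.
- caliper: Bystander: steel caliper with a black body, lying along y on the robot's side of the plate, beam 160 mm long and 12 mm wide, its black body 30 x 45 mm, at most 13 mm high. Origin under the middle of its beam.

How it is judged (in metres and radians):
On the way, in this order (a step that is already met when the one before it is completed fails the run):
1. all three tall pieces stand upright and released in the side tray at the same time (x of tube in the frame of tray between -0.118 and 0.118 m and y of tube in the frame of tray between -0.058 and 0.058 m and z of each of tube, bar, shaft in the frame of tray below 0.015 m and contact force between the fingers and tube below 0.5 N and linear speed of each of tube, bar, shaft below 0.03 m/s and angle between each of tube, bar, shaft's own z axis and vertical below 0.2 rad and x of bar in the frame of tray between -0.118 and 0.118 m and y of bar in the frame of tray between -0.058 and 0.058 m and contact force between the fingers and bar below 0.5 N and x of shaft in the frame of tray between -0.118 and 0.118 m and y of shaft in the frame of tray between -0.058 and 0.058 m and contact force between the fingers and shaft below 0.5 N), for 0.2 s.
2. the hub rests flat and released on the pad, centred within 15 mm, the three tall pieces still standing in the tray (all of step 1 and horizontal distance between hub and pad below 0.015 m and z of hub in the frame of pad between 0.016 and 0.026 m and contact force between the fingers and hub below 0.5 N and linear speed of hub below 0.03 m/s and angle between hub's own z axis and vertical below 0.2 rad), for 0.2 s.
At the end, for the whole second after the job is handed in: The hub rests flat on the black pad, centred within 15 mm; tube, bar and shaft each stand upright (within 0.2 rad) within 15 mm of where that piece stood at the start (any turn about the vertical is fine); all released and at rest (horizontal distance between hub and pad below 0.015 m and z of hub in the frame of pad between 0.016 and 0.026 m and contact force between the fingers and hub below 0.5 N and linear speed of each of hub, tube, bar, shaft below 0.03 m/s and angle between each of hub, tube, bar, shaft's own z axis and vertical below 0.2 rad and distance of each of tube, bar, shaft from where it was at the start of the episode below 0.015 m and contact force between the fingers and tube below 0.5 N and contact force between the fingers and bar below 0.5 N and contact force between the fingers and shaft below 0.5 N); the robot touches nothing.
It fails at once if the collar or the caliper is moved by more than 15 mm (distance of any of collar, caliper from where it was at the start of the episode above 0.015 m).
It fails at once if a tall piece or the hub topples (tilts beyond 0.7 rad) (angle between any of tube, bar, shaft, hub's own z axis and vertical above 0.7 rad).
It fails at once if a tall piece or the hub is dropped (falls free of the fingers faster than 0.6 m/s, some 18 mm) ((linear speed of tube above 0.6 m/s and contact force between the fingers and tube below 0.1 N) or (linear speed of bar above 0.6 m/s and contact force between the fingers and bar below 0.1 N) or (linear speed of shaft above 0.6 m/s and contact force between the fingers and shaft below 0.1 N) or (linear speed of hub above 0.6 m/s and contact force between the fingers and hub below 0.1 N)).
It also fails if it takes over 138 s, if anything falls off the work surface, if the arm or the gripper's body presses on something with over 40 N, if the wrist force passes 120 N, or if a joint passes its speed limit or range.

ROBOT

A 6-joint arm with a two-finger parallel gripper is mounted at the origin on the work surface. World frame = base frame: x ahead of the robot, y to its left, z up, the work surface at z = 0. Lengths are in mm, angles in rad, forces in N, time in s.
With the tool pointing down it reaches from about 275 to 825 mm from the base axis. Payload 4.9 kg.
Tool frame: the origin (TCP) lies on the centre line of the jaws, within the pads' length; the fingertips stand 14 mm ahead of it and the grasp point (between the pads) lies 5 mm behind it; z points along the fingers, y is the line along which they close (so a half turn about z gives the same grasp; the last joint's range is limited). The gripper opens to 85 mm and grips with 20 to 120 N. Pads are 22 mm wide; open, the fingers measure 114 mm over their backs; the gripper's body (76 mm by 85 mm) begins 54 mm behind the grasp point. The pads swing forward as they close: fully open they stand 13 mm farther back than shut.
Start: joints at [1.082, 0.326, -0.193, 1.052, 0, 1.437], TCP at [191.067, 515.763, 224.081] pointing down, gripper open.
Joint ranges: [-2.65, 2.65], [-0.97, 1.79], [-1.3, 1.35], [-1.93, 2.1], [-1.47, 1.37], [-3.14, 3.14]. Speed limits (rad/s): [2.57, 2.57, 3.14, 3.14, 3.14, 3.14].

INTERFACE

Orientations are given as a rotation vector (axis times angle).
In Python, from plant import manip, eyes gives the robot as it stands.
- The arm moves only by the shell command python3 -m creep 'ROWS' [FORCE]. ROWS is JSON, a list of rows, each a list of 5 numbers: the shift along the tool's x, y, z in mm, then the turn about the tool's z in rad, then the finger opening in mm, from 0 to 85.4. A call has exactly 5 rows; each row is the pose to reach, as a shift and turn from the pose commanded when the call began, along the tool's axes at that moment; what a row does not reach only later rows make up. A row lasts 1/10 s, in which the tool goes at most 50 mm and 8.59 degrees, less where a joint would pass 70% of its speed; a pose out of reach is approached as far as the arm can. A call with a gripper value outside its range is refused whole. The fingers move at their own pace and stop on an object; FORCE is the grip in N (left out, the last holds). Time passes only in rows, so rows that repeat a pose let the fingers close, or fill a call up. It gives the time, the measured TCP pose, the force, the opening and the grip force at its end, in the units of the state.
- manip.state(): the state, without advancing time (a new reading comes with each control period).
- eyes.read_camera(name): name is "side" or "top"; returns the picture (400x640x3 uint8, red, green, blue); there is no depth.
- eyes.camera_model(name): a dict with "fx", "fy", "cx", "cy" (pixels), "R" (3x3) and "t" (3): a world point X has camera coordinates R X + t. Camera axes: x right, y down, z forward; pixel columns grow to the right and rows downward; lengths in mm; the calibration is good to about 2 mm. A picture is of the moment at which its call begins. camera_model takes no time and is no camera call.
- manip.job_done(): hands the job in; it is judged then, once.
The state is a dict: "clock": time; "q": joint angles; "dq": joint speeds; "effort": joint torques, N m; "position": TCP position; "tcp_rot": TCP orientation; "ft_force": force on the tool from outside, world axes, zero at the start; "moment": the same for the moment, N m; "finger_gap": opening from 0.0 (shut) to 1.0 (fully open); "finger_force": force on a finger pad.
Only numpy, scipy, OpenCV 4.12 (cv2) and the standard library are available. Lean on these libraries where they do the work, as an engineer would, in place of code of your own. Each camera call takes 0.05 s, during which the arm holds its last target. There are 200 camera calls.

## Working session

There is one attempt and no reset: what is moved stays moved. The work goes in short steps, Python scripts to look and compute and a shell command to move; the robot and the scene stay as the last step left them, time stands still between calls to the robot, and variables do not carry over. Pictures are saved under pics/ and viewed, at most 14 in all, crops included, and the job is handed in when it is done.

```bash
mkdir -p pics; ls
python3 - <<'E'
from plant import manip, eyes
import cv2
for n in("top","side"):
    cv2.imwrite(f"pics/{n}0.png",eyes.read_camera(n)[:,:,::-1]); print(eyes.camera_model(n))
print(manip.state())
E
```

```text
pics
{'fx': 483.1504585659326, 'fy': 483.1504585659326, 'cx': 313.3610298273003, 'cy': 195.61432775693982, 'R': array([[-1.80366605e-02, -9.99835107e-01, -2.10636350e-03],
       [-9.89166378e-01,  1.81510899e-02, -1.45672285e-01],
       [ 1.45686497e-01, -5.43897593e-04, -9.89330657e-01]]), 't': array([-2.53816650e-01,  5.50392538e+02,  1.19277501e+03])}
{'fx': 421.256336411699, 'fy': 421.256336411699, 'cx': 325.7587686952081, 'cy': 203.32565251050346, 'R': array([[-0.87666342, -0.48109451,  0.00305327],
       [-0.31822574,  0.57509647, -0.75365538],
       [ 0.36082354, -0.66167373, -0.65726269]]), 't': array([516.59717401, 224.61676961, 663.88326648])}
{'clock': 0.1, 'q': array([ 1.08179282e+00,  3.26856787e-01, -1.93464908e-01,  1.05198841e+00,
       -1.27601082e-05,  1.43661287e+00]), 'dq': array([-4.65897903e-04, -1.84363980e-03,  2.33047480e-03, -4.80766619e-04,
        9.36320268e-04, -6.64179271e-05]), 'effort': array([-7.04791728e-04, -4.44239080e+01,  2.63037890e+01,  7.87431694e-03,
       -2.38668827e-04, -4.15980850e-06]), 'position': array([190.82185167, 515.28616616, 223.39440591]), 'tcp_rot': array([-5.54351007e-01, -3.09183680e+00,  2.26916048e-03]), 'ft_force': array([-0.4819883 , -0.48911398, -0.51590808]), 'moment': array([-0.06565134, -0.01367265, -0.00350682]), 'finger_force': 0.0, 'finger_gap': 0.9952920051448673}
```

View pics/top0.png

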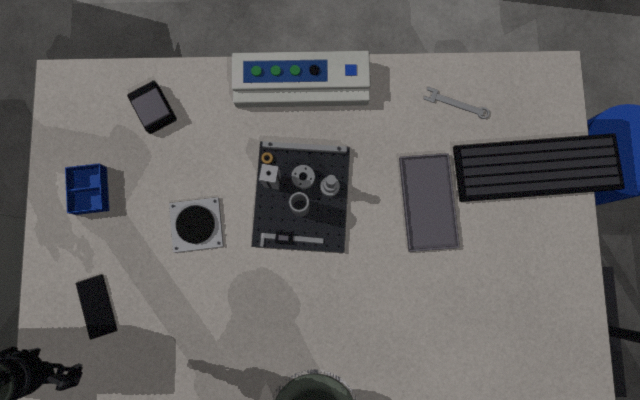

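View pics/side0.png

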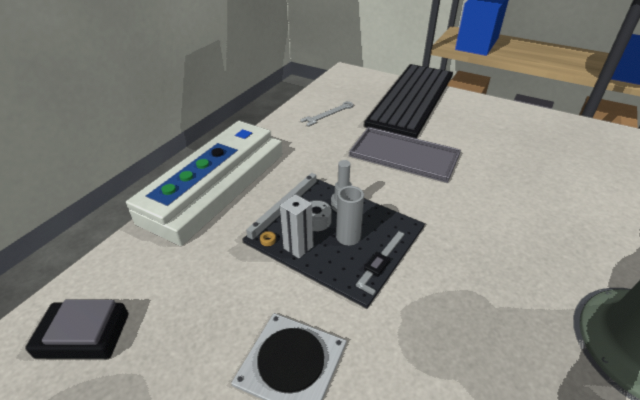

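The top view shows the bar at (269,174) left of the hub (303,176), the shaft at (331,185) right and the tube at (299,202) near. The collar is at (267,157), the pad at (195,224) and the tray at (430,202). I'll enlarge both views next.

Run:
```python
import cv2
a=cv2.imread("pics/top0.png")[130:255,240:360]; a=cv2.convertScaleAbs(cv2.resize(a,None,fx=4.7,fy=4.7,interpolation=cv2.INTER_CUBIC),alpha=1.5)
cv2.imwrite("pics/topc.png",a)
b=cv2.imread("pics/side0.png")[150:310,235:435]; cv2.imwrite("pics/sidec.png",cv2.resize(b,None,fx=3.7,fy=3.7,interpolation=cv2.INTER_CUBIC))
```

```text
(no output)
```

View pics/topc.png

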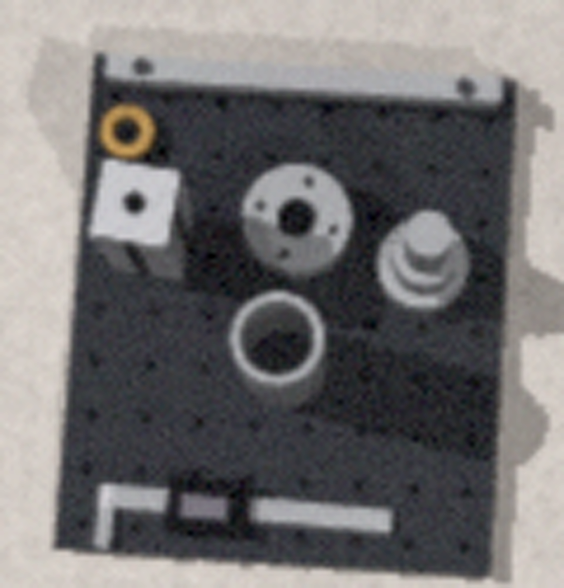

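View pics/sidec.png

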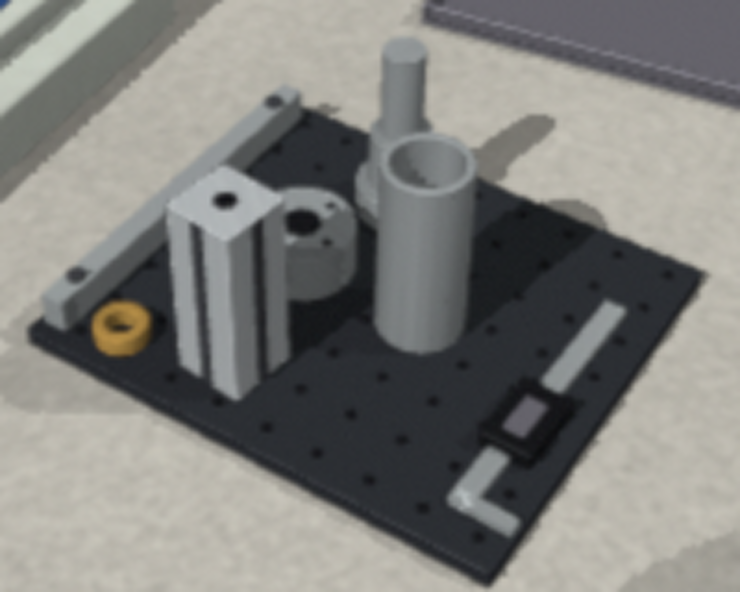

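The crops show these top centres in top-crop pixels: bar (135,202), hub (297,217), shaft (430,232) and tube rim (278,337). In the side crop they are bar (226,202), hub (302,222), shaft (404,49) and tube (430,164).

```bash
cat > h.py <<'E'
import numpy as np, cv2
from plant import manip, eyes
from scipy.optimize import least_squares
C={n:eyes.camera_model(n) for n in("top","side")}
def at(n,u,v,z):
    c=C[n]; R=np.array(c["R"]); t=np.array(c["t"]); d=R.T@np.array([(u-c["cx"])/c["fx"],(v-c["cy"])/c["fy"],1]); o=-R.T@t
    return (o+d*(z-o[2])/d[2])[:2].round(1)
def proj(n,X):
    c=C[n]; p=np.array(c["R"])@np.array(X,float)+c["t"]; return (c["fx"]*p[0]/p[2]+c["cx"],c["fy"]*p[1]/p[2]+c["cy"])
def st():
    s=manip.state(); R=cv2.Rodrigues(s["tcp_rot"])[0]
    print("t",round(s["clock"],2),"p",s["position"].round(1),"yaw(y-axis dir)",round(np.arctan2(R[1,1],R[0,1]),4),"tilt",R[:,2].round(3),"q",s["q"].round(2),"gap",round(s["finger_gap"]*85.4,1),"F",round(s["finger_force"],1),s["ft_force"].round(1)); return s,R
E
python3 - <<'E'
from h import *
T=lambda u,v:(240+(u+.5)/4.7-.5,130+(v+.5)/4.7-.5)
S=lambda u,v:(235+(u+.5)/3.7-.5,150+(v+.5)/3.7-.5)
for n,a,b,z in(("bar",(135,202),(226,202),122),("hub",(297,217),(302,222),42),("shaft",(430,232),(404,49),122),("tube",(278,337),(430,164),122),("collar",(127,131),(121,318),24)):
    print(n,at("top",*T(*a),z),at("side",*S(*b),z))
print("shaft step",at("top",*T(423,267),32))
for p in((103,162),(180,170),(168,249),(91,236)): print("barcorner",at("top",*T(*p),122))
for p in((97,55),(517,80),(490,577),(55,548)): print("plate",at("top",*T(*p),12))
for p in((102,503),(392,520)): print("caliper",at("top",*T(*p),20))
print("pad",at("top",195.3,224.3,20),at("side",292,359,20))
for p in((400,156),(449.5,153),(460.5,248),(409,251)): print("tray",at("top",*p,16))
# auto pad centre
im=cv2.imread("pics/top0.png")
g=im[195:255,165:228].max(2); m=(g<45).astype(np.uint8)
k=cv2.connectedComponentsWithStats(m); i=1+k[2][1:,4].argmax(); print("padc",k[3][i]+[165,195],k[2][i],at("top",*(k[3][i]+[165,195]),20))
st()
E
```

```text
bar [596.1  96.8] [593.9 100.7]
hub [602.   15.9] [600.7  18.8]
shaft [577.7 -53.4] [576.5 -49.3]
tube [525.2  24.7] [522.5  29.3]
collar [655.8 110.2] [656.2 111.9]
shaft step [574.7 -52.6]
barcorner [617.2 113. ]
barcorner [612.3  73.7]
barcorner [571.4  80.1]
barcorner [578.9 119.2]
plate [702.8 128.1]
plate [ 683.9 -108.7]
plate [405.8 -85.9]
plate [425.9 151.7]
caliper [449.5 125. ]
caliper [437.4 -32.9]
pad [484.3 294.8] [480.4 302.4]
tray [ 655.1 -240.3]
tray [ 660.8 -371.1]
tray [ 411.4 -384.5]
tray [ 406.2 -252.4]
padc [194.77807487 224.08110517] [  11   11   38   38 1122] [484.8 296.2]
t 0.1 p [190.8 515.3 223.4] yaw(y-axis dir) 1.216 tilt [-0.001 -0.001 -1.   ] q [ 1.08  0.33 -0.19  1.05 -0.    1.44] gap 85.0 F 0.0 [-0.5 -0.5 -0.5]
```

```bash
cat >> h.py <<'E'
def go(*P):
    s,R=st()
    print("shift",(R.T@(np.array(P)-s["position"])).round(1))
E
python3 -m creep '[[0,0,0,-0.1,85],[0,0,0,-0.2,85],[0,0,0,-0.2,85],[0,0,0,-0.2,85],[0,0,0,-0.2,85]]' 60
python3 -c "from h import *; go(577,-51.5,225)"
```

```text
clock: 0.6
position: [191.0, 515.6, 223.9]
tcp_rot: [-0.245, -3.132, 0.001]
ft_force: [0.1, -0.2, -0.0]
finger_gap: 0.994
finger_force: 0.0
t 0.6 p [191.  515.6 223.9] yaw(y-axis dir) 1.4146 tilt [-0. -0. -1.] q [ 1.08  0.33 -0.19  1.05 -0.    1.24] gap 84.9 F 0.0 [ 0.1 -0.2 -0. ]
shift [-469.5 -500.2   -1. ]
```

```bash
python3 -m creep '[[-15,-16,0,0,85],[-40,-43,0,0,85],[-65,-69,0,0,85],[-90,-96,0,0,85],[-117,-125,0,0,85]]' >/dev/null
python3 -m creep '[[-23,-25,0,0,75],[-47,-50,0,0,75],[-70,-75,0,0,75],[-94,-100,0,0,75],[-117,-125,0,0,75]]' >/dev/null
python3 -m creep '[[-23,-25,0,0,60],[-47,-50,0,0,60],[-70,-75,0,0,60],[-94,-100,0,0,60],[-117,-125,0,0,60]]' >/dev/null
python3 -m creep '[[-30,-30,0,0,60],[-60,-60,0,0,60],[-90,-90,0,0,60],[-110,-115,0,0,60],[-117,-125,0,0,60]]'
python3 - <<'E'
from h import *
go(577,-51.5,89)
a=cv2.resize(eyes.read_camera("top")[130:255,240:360,::-1],None,fx=4.7,fy=4.7,interpolation=cv2.INTER_CUBIC)
b=cv2.resize(eyes.read_camera("side")[100:260,260:460,::-1],None,fx=2.9,fy=2.9,interpolation=cv2.INTER_CUBIC)
cv2.imwrite("pics/s1.png",b)
E
```

```text
clock: 2.6
position: [577.7, -53.1, 223.7]
tcp_rot: [0.249, 3.131, -0.001]
ft_force: [0.8, 0.2, 0.4]
finger_gap: 0.706
finger_force: 0.0
t 2.6 p [577.7 -53.1 223.7] yaw(y-axis dir) 1.4122 tilt [ 0.001 -0.001 -1.   ] q [-0.22  0.38 -0.11  1.08 -0.   -0.06] gap 60.3 F 0.0 [0.8 0.2 0.4]
shift [  1.1   1.5 134.7]
```

View pics/s1.png

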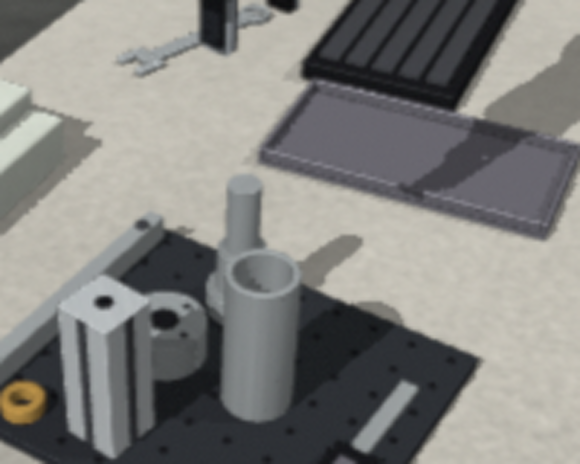

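The open fingers hang at (219,20) in the crop, above the shaft's top at (244,184). I'll go down to just above it and check the alignment.

```bash
python3 -m creep '[[0,1,15,0,60],[0,1,40,0,60],[0,1,65,0,60],[1,1,80,0,60],[1,1,84,0,60]]'
python3 - <<'E'
from h import *
go(577,-51.5,89)
a=cv2.resize(eyes.read_camera("top")[140:240,270:370,::-1],None,fx=4,fy=4,interpolation=cv2.INTER_CUBIC)
b=cv2.resize(eyes.read_camera("side")[130:230,290:390,::-1],None,fx=4,fy=4,interpolation=cv2.INTER_CUBIC)
cv2.imwrite("pics/s2.png",np.hstack([a,b]))
E
```

```text
clock: 3.2
position: [573.1, -47.2, 138.4]
tcp_rot: [-0.24, -3.128, -0.002]
ft_force: [-0.6, 0.3, 0.1]
finger_gap: 0.705
finger_force: 0.0
t 3.2 p [573.1 -47.2 138.4] yaw(y-axis dir) 1.4175 tilt [-0.004  0.001 -1.   ] q [-0.21  0.44 -0.25  0.88  0.   -0.06] gap 60.2 F 0.0 [-0.6  0.3  0.1]
shift [-4.7 -3.7 49.3]
```

View pics/s2.png

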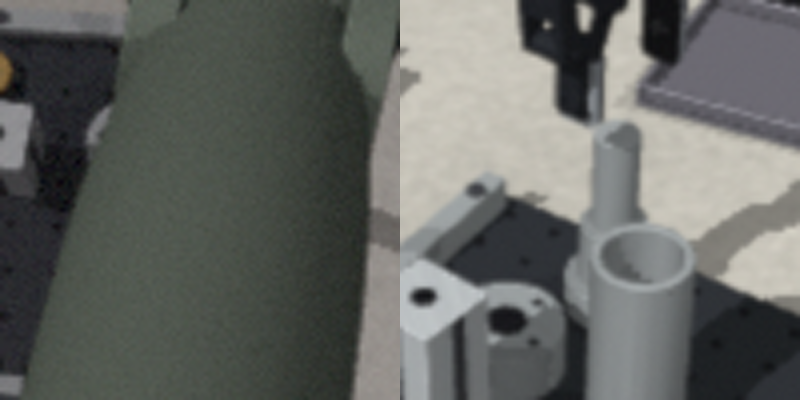

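Only the side part is useful. The fingertips at (577,112) and (660,58) straddle the shaft's top at (617,135). I'll apply the small correction, descend and grip.

```bash
python3 -m creep '[[-2,-2,0,0,60],[-4.5,-3.5,0,0,60],[-4.5,-3.5,0,0,60],[-4.5,-3.5,0,0,60],[-4.5,-3.5,0,0,60]]'
python3 -m creep '[[0,0,10,0,60],[0,0,25,0,60],[0,0,40,0,60],[0,0,48,0,60],[0,0,49,0,60]]'
python3 -m creep '[[0,0,0,0,45],[0,0,0,0,36],[0,0,0,0,30],[0,0,0,0,15],[0,0,0,0,15]]' 60
python3 -m creep '[[0,0,0,0,15],[0,0,0,0,15],[0,0,0,0,15],[0,0,0,0,15],[0,0,0,0,15]]' 60
python3 - <<'E'
from h import *
go(577,-51.5,89)
b=cv2.resize(eyes.read_camera("side")[130:240,270:400,::-1],None,fx=5,fy=5,interpolation=cv2.INTER_CUBIC)
cv2.imwrite("pics/s3.png",b)
E
```

```text
clock: 3.8
position: [579.6, -53.5, 140.3]
tcp_rot: [0.243, 3.132, -0.0]
ft_force: [-1.0, 0.2, -0.3]
finger_gap: 0.701
finger_force: 0.0
clock: 4.3
position: [578.3, -53.2, 89.5]
tcp_rot: [-0.243, -3.129, -0.001]
ft_force: [-0.4, -0.1, -0.7]
finger_gap: 0.703
finger_force: 0.0
clock: 4.8
position: [580.2, -53.0, 91.9]
tcp_rot: [0.242, 3.131, 0.002]
ft_force: [0.6, 3.1, 4.9]
finger_gap: 0.251
finger_force: 58.6
clock: 5.3
position: [580.2, -53.0, 91.9]
tcp_rot: [0.242, 3.131, 0.001]
ft_force: [0.8, 2.4, 5.3]
finger_gap: 0.251
finger_force: 58.7
t 5.3 p [580.2 -53.   91.9] yaw(y-axis dir) 1.4164 tilt [ 0.002  0.001 -1.   ] q [-0.22  0.5  -0.29  0.78  0.   -0.06] gap 21.5 F 58.7 [0.8 2.4 5.3]
shift [3.4 1.  2.9]
```

View pics/s3.png

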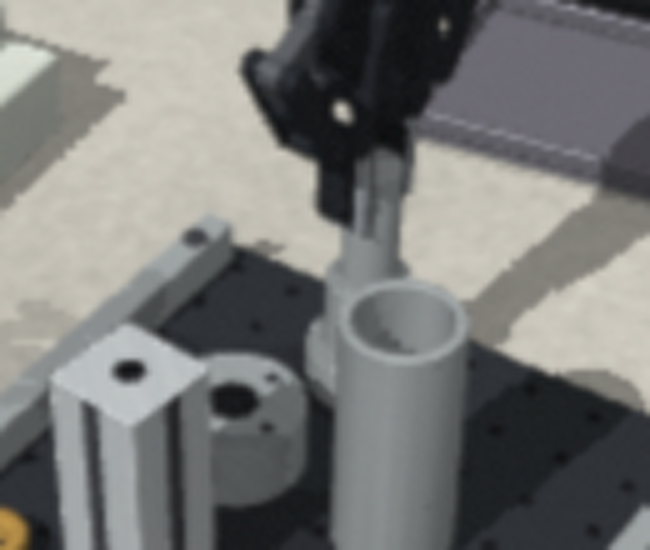

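The pads hold the shaft by its thin section, around (375,190), and it still stands upright. Next I lift it and carry it to the far end of the tray.

```bash
python3 -m creep '[[0,0,-5,0,15],[0,0,-15,0,15],[0,0,-30,0,15],[0,0,-45,0,15],[0,0,-50,0,15]]' 60
python3 -m creep '[[-3,-10,0,0,15],[-10,-35,0,0,15],[-18,-65,0,0,15],[-26,-95,0,0,15],[-35,-125,0,0,15]]' >/dev/null
python3 -m creep '[[-9,-30,0,0,15],[-17,-60,0,0,15],[-25,-90,0,0,15],[-31,-112,0,0,15],[-34,-122,0,0,15]]' >/dev/null
python3 -m creep '[[0,0,0,0,15],[0,0,0,0,15],[0,0,0,0,15],[0,0,0,0,15],[0,0,0,0,15]]'
python3 - <<'E'
from h import *
go(610,-308,85)
cv2.imwrite("pics/s4.png",np.hstack([cv2.resize(eyes.read_camera(n)[a:a+100,b:b+130,::-1],None,fx=3,fy=3,interpolation=cv2.INTER_CUBIC) for n,a,b in(("side",80,330),("top",140,370))]))
E
```

```text
clock: 5.85
position: [579.9, -53.9, 142.5]
tcp_rot: [0.243, 3.131, -0.001]
ft_force: [0.1, 0.2, -5.7]
finger_gap: 0.248
finger_force: 59.1
clock: 7.35
position: [609.7, -307.1, 141.3]
tcp_rot: [0.241, 3.132, 0.0]
ft_force: [0.2, -0.4, -4.5]
finger_gap: 0.253
finger_force: 59.2
t 7.35 p [ 609.7 -307.1  141.3] yaw(y-axis dir) 1.4173 tilt [ 0.  0. -1.] q [-0.57  0.63  0.08  1.02  0.   -0.42] gap 21.6 F 59.2 [ 0.2 -0.4 -4.5]
shift [-0.4 -0.8 56.3]
```

View pics/s4.png

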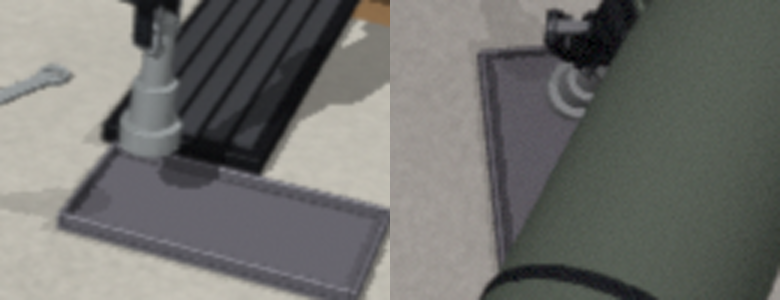

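The shaft hangs upright over the far part of the tray (its base is at (150,140) in the left crop). I'll set it down.

```bash
python3 -m creep '[[0,0,8,0,15],[0,0,22,0,15],[0,0,36,0,15],[0,0,45,0,15],[0,0,50,0,15]]' >/dev/null
python3 -m creep '[[0,0,1.5,0,15],[0,0,3,0,15],[0,0,4.5,0,15],[0,0,5.5,0,15],[0,0,5.5,0,15]]'
python3 -m creep '[[0,0,0,0,15],[0,0,0,0,15],[0,0,0,0,15],[0,0,0,0,15],[0,0,0.5,0,15]]'
```

```text
clock: 8.45
position: [609.7, -308.2, 85.8]
tcp_rot: [0.243, 3.132, -0.0]
ft_force: [0.3, 0.3, -5.7]
finger_gap: 0.248
finger_force: 59.2
clock: 8.95
position: [609.6, -308.1, 85.1]
tcp_rot: [0.243, 3.132, -0.0]
ft_force: [-0.2, -0.8, -4.6]
finger_gap: 0.252
finger_force: 59.2
```

```bash
python3 -m creep '[[0,0,0.5,0,15],[0,0,1,0,15],[0,0,1,0,15],[0,0,1,0,15],[0,0,1,0,15]]'
python3 -m creep '[[0,0,0.5,0,15],[0,0,1,0,15],[0,0,1,0,15],[0,0,1,0,15],[0,0,1,0,15]]'
```

```text
clock: 9.45
position: [610.0, -308.2, 84.9]
tcp_rot: [0.243, 3.131, -0.001]
ft_force: [-0.2, 2.1, 3.8]
finger_gap: 0.251
finger_force: 59.9
clock: 9.95
position: [610.2, -308.3, 84.9]
tcp_rot: [0.243, 3.13, -0.001]
ft_force: [-2.1, 3.3, 8.5]
finger_gap: 0.247
finger_force: 60.7
```

```bash
python3 -m creep '[[0,0,0,0,28],[0,0,0,0,34],[0,0,0,0,40],[0,0,0,0,46],[0,0,0,0,50]]'
python3 -m creep '[[0,0,-10,0,52],[0,0,-30,0,55],[0,0,-60,0,60],[0,0,-85,0,65],[0,0,-100,0,70]]'
python3 -m creep '[[5,12,0,0,70],[15,36,0,0,70],[30,70,0,0,70],[45,104,0,0,70],[60,138,0,0,70]]' >/dev/null
python3 -m creep '[[15,35,0,0,70],[30,69,0,0,70],[45,104,0,0,70],[60,138,0,0,70],[70,163,0,0,70]]' >/dev/null
python3 -m creep '[[5,12,0,0,70],[7,17,0,0,70],[7,17,0,0,70],[7,17,0,0,70],[7,17,0,0,70]]'
python3 - <<'E'
from h import *
go(524,27,77)
cv2.imwrite("pics/s5.png",np.hstack([cv2.resize(eyes.read_camera(n)[a:a+130,b:b+130,::-1],None,fx=3,fy=3,interpolation=cv2.INTER_CUBIC) for n,a,b in(("side",120,280),("side",80,340))]))
E
```

```text
clock: 10.45
position: [609.5, -308.2, 82.8]
tcp_rot: [-0.243, -3.132, -0.0]
ft_force: [0.0, 0.6, 0.1]
finger_gap: 0.586
finger_force: 0.0
clock: 10.95
position: [610.6, -308.8, 186.6]
tcp_rot: [0.243, 3.129, -0.003]
ft_force: [-0.1, -1.5, 0.3]
finger_gap: 0.815
finger_force: 0.0
clock: 12.45
position: [523.6, 26.1, 183.0]
tcp_rot: [0.245, 3.132, -0.0]
ft_force: [0.9, -0.5, -0.4]
finger_gap: 0.82
finger_force: 0.0
t 12.45 p [523.6  26.1 183. ] yaw(y-axis dir) 1.4144 tilt [ 0. -0. -1.] q [-0.09  0.31 -0.33  0.93 -0.    0.07] gap 70.0 F 0.0 [ 0.9 -0.5 -0.4]
shift [ -0.3   1.  106. ]
```

View pics/s5.png

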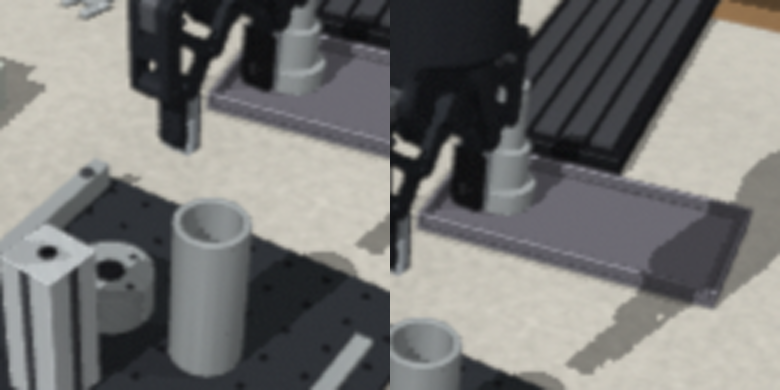

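The shaft stands in the tray at (510,190), and the fingers hang over the tube's mouth at (212,220). Next I descend and grip the tube.

```bash
python3 -m creep '[[0,0.5,8,0,70],[0,1,20,0,70],[0,1,34,0,70],[0,1,42,0,70],[0,1,45,0,70]]'
python3 -m creep '[[0,0,10,0,70],[0,0,25,0,70],[0,0,42,0,70],[0,0,55,0,70],[0,0,61,0,70]]'
python3 -m creep '[[0,0,0,0,70],[0,0,0,0,66],[0,0,0,0,60],[0,0,0,0,54],[0,0,0,0,48]]' 60
python3 -m creep '[[0,0,0,0,44],[0,0,0,0,40],[0,0,0,0,38],[0,0,0,0,38],[0,0,0,0,38]]' 60
python3 -c "from h import *; st()"
```

```text
clock: 13.05
position: [522.3, 28.3, 136.5]
tcp_rot: [-0.243, -3.13, 0.0]
ft_force: [-1.0, 0.3, 1.1]
finger_gap: 0.823
finger_force: 0.0
clock: 13.55
position: [522.7, 28.2, 75.8]
tcp_rot: [-0.243, -3.131, 0.0]
ft_force: [0.1, 0.2, 0.3]
finger_gap: 0.823
finger_force: 0.0
clock: 14.05
position: [523.8, 27.8, 77.7]
tcp_rot: [0.243, 3.131, -0.001]
ft_force: [-0.3, -1.7, 1.9]
finger_gap: 0.559
finger_force: 2.6
clock: 14.55
position: [523.9, 27.8, 78.0]
tcp_rot: [0.243, 3.131, -0.001]
ft_force: [-0.4, -1.6, 5.8]
finger_gap: 0.544
finger_force: 61.2
t 14.55 p [523.9  27.8  78. ] yaw(y-axis dir) 1.4157 tilt [ 0.001 -0.001 -1.   ] q [-0.09  0.43 -0.46  0.68 -0.    0.07] gap 46.4 F 61.2 [-0.4 -1.6  5.8]
```

```bash
python3 -m creep '[[0,0,-5,0,38],[0,0,-15,0,38],[0,0,-30,0,38],[0,0,-45,0,38],[0,0,-50,0,38]]' 60
python3 -m creep '[[0,-10,0,0,38],[1,-35,0,0,38],[2,-65,0,0,38],[3,-95,0,0,38],[4,-130,0,0,38]]' >/dev/null
python3 -m creep '[[1,-33,0,0,38],[2,-66,0,0,38],[3,-98,0,0,38],[4,-130,0,0,38],[5,-160,0,0,38]]' >/dev/null
python3 -m creep '[[1,-25,0,0,38],[2,-45,0,0,38],[3,-56,0,0,38],[3.5,-58,0,0,38],[3.5,-58,0,0,38]]'
python3 -m creep '[[0,0,5,0,38],[0,0,15,0,38],[0,0,30,0,38],[0,0,40,0,38],[0,0,46,0,38]]'
python3 -m creep '[[0,0,2,0,38],[0,0,4,0,38],[0,0,6,0,38],[0,0,8,0,38],[0,0,9,0,38]]'
python3 - <<'E'
from h import *
go(458,-314,71)
cv2.imwrite("pics/s6.png",cv2.resize(eyes.read_camera("side")[80:210,320:480,::-1],None,fx=3,fy=3,interpolation=cv2.INTER_CUBIC))
E
```

```text
clock: 15.05
position: [524.0, 28.3, 128.6]
tcp_rot: [0.243, 3.13, 0.0]
ft_force: [0.5, 0.4, -4.6]
finger_gap: 0.543
finger_force: 62.4
clock: 16.55
position: [456.8, -313.2, 126.5]
tcp_rot: [-0.243, -3.131, -0.002]
ft_force: [-0.7, 0.8, -3.8]
finger_gap: 0.548
finger_force: 62.8
clock: 17.05
position: [456.8, -312.5, 79.5]
tcp_rot: [-0.241, -3.131, -0.002]
ft_force: [-0.4, -1.0, -5.6]
finger_gap: 0.543
finger_force: 62.8
clock: 17.55
position: [457.5, -313.8, 72.2]
tcp_rot: [0.243, 3.132, -0.0]
ft_force: [-0.5, -0.0, -5.8]
finger_gap: 0.548
finger_force: 62.8
t 17.55 p [ 457.5 -313.8   72.2] yaw(y-axis dir) 1.4159 tilt [ 0. -0. -1.] q [-0.73  0.48 -0.38  0.71  0.   -0.58] gap 46.8 F 62.8 [-0.5 -0.  -5.8]
shift [-0.6 -0.1  1.2]
```

View pics/s6.png

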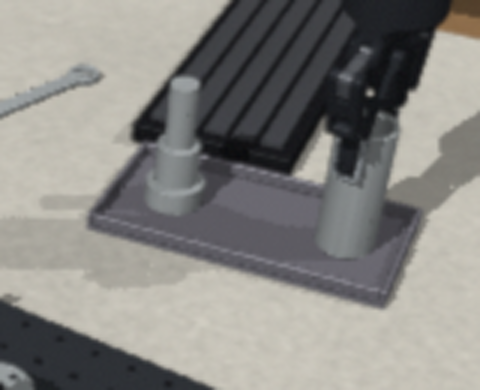

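The shaft stands at (175,190) and the tube is over the near end of the tray, at (350,235). I'll lower the tube to contact, release it and fetch the bar.

```bash
python3 -m creep '[[0,0,0.5,0,38],[0,0,1,0,38],[0,0,1.5,0,38],[0,0,2,0,38],[0,0,2,0,38]]'
python3 -m creep '[[0,0,0,0,50],[0,0,0,0,54],[0,0,0,0,58],[0,0,0,0,62],[0,0,0,0,66]]'
python3 -m creep '[[0,0,-10,0,66],[0,0,-30,0,66],[0,0,-60,0,66],[0,0,-90,0,66],[0,0,-107,0,66]]'
python3 -m creep '[[-2,10,0,0,66],[-8,45,0,0,66],[-15,85,0,0,66],[-22,125,0,0,66],[-29,165,0,0,66]]' >/dev/null
python3 -m creep '[[-7,40,0,0,66],[-14,80,0,0,66],[-21,120,0,0,66],[-28,160,0,0,66],[-34,195,0,0,66]]' >/dev/null
python3 -m creep '[[-5,30,0,0,66],[-8,55,0,0,66],[-9.5,65,0,0,66],[-9.5,68,0,0,66],[-9.5,68,0,0,66]]'
python3 -m creep '[[0,0,0,0,66],[0,0,0,0,66],[0,0,0,0,66],[0,0,0,0,66],[0,0,0,0,66]]' >/dev/null
python3 - <<'E'
from h import *
go(595,98.5,77)
cv2.imwrite("pics/s7.png",cv2.resize(eyes.read_camera("side")[80:260,230:470,::-1],None,fx=3,fy=3,interpolation=cv2.INTER_CUBIC))
E
```

```text
clock: 18.1
position: [457.6, -313.9, 71.0]
tcp_rot: [0.243, 3.131, -0.001]
ft_force: [-2.0, 0.8, 4.0]
finger_gap: 0.545
finger_force: 63.6
clock: 18.6
position: [457.4, -313.7, 70.0]
tcp_rot: [0.243, 3.132, -0.0]
ft_force: [0.1, -0.2, 0.9]
finger_gap: 0.769
finger_force: 0.0
clock: 19.1
position: [458.3, -314.5, 180.4]
tcp_rot: [0.243, 3.129, -0.003]
ft_force: [1.0, -0.6, 0.0]
finger_gap: 0.772
finger_force: 0.0
clock: 20.6
position: [594.4, 97.8, 176.6]
tcp_rot: [-0.243, -3.131, 0.001]
ft_force: [-0.1, -0.2, 0.2]
finger_gap: 0.773
finger_force: 0.0
t 21.1 p [595.   97.7 177.2] yaw(y-axis dir) 1.4155 tilt [ 0. -0. -1.] q [ 0.04  0.46 -0.12  0.99 -0.    0.2 ] gap 65.9 F 0.0 [-0.   1.   0.3]
shift [  0.2   0.8 100.2]
```

View pics/s7.png

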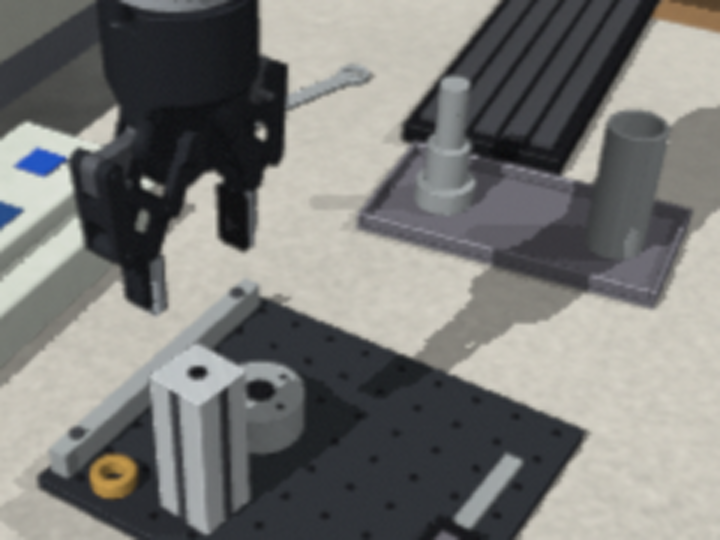

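The tube and shaft both stand in the tray, at (625,190) and (448,150). The fingers hang over the bar's top at (198,373). Next I descend, grip the bar and carry it to the middle of the tray.

```bash
python3 -m creep '[[0,1,8,0,66],[0,1,20,0,66],[0,1,34,0,66],[0,1,42,0,66],[0,1,45,0,66]]'
python3 -m creep '[[0,0,10,0,66],[0,0,25,0,66],[0,0,40,0,66],[0,0,50,0,66],[0,0,55,0,66]]'
python3 -m creep '[[0,0,0,0,62],[0,0,0,0,57],[0,0,0,0,52],[0,0,0,0,47],[0,0,0,0,43]]' 60
python3 -m creep '[[0,0,0,0,38],[0,0,0,0,34],[0,0,0,0,30],[0,0,0,0,30],[0,0,0,0,30]]' 60
python3 -c "from h import *; go(533,-311,130)"
```

```text
clock: 21.65
position: [594.0, 99.0, 130.3]
tcp_rot: [-0.243, -3.129, 0.001]
ft_force: [-0.8, 0.7, -0.9]
finger_gap: 0.772
finger_force: 0.0
clock: 22.15
position: [594.6, 99.0, 76.0]
tcp_rot: [-0.243, -3.131, 0.0]
ft_force: [0.3, 0.4, 0.8]
finger_gap: 0.772
finger_force: 0.0
clock: 22.65
position: [595.4, 99.0, 77.5]
tcp_rot: [0.243, 3.131, 0.0]
ft_force: [-0.1, -0.3, -0.1]
finger_gap: 0.503
finger_force: 0.0
clock: 23.15
position: [595.7, 99.0, 77.8]
tcp_rot: [0.243, 3.131, 0.0]
ft_force: [-0.3, 0.0, 5.1]
finger_gap: 0.461
finger_force: 60.6
t 23.15 p [595.7  99.   77.8] yaw(y-axis dir) 1.4161 tilt [ 0.001  0.    -1.   ] q [ 0.04  0.55 -0.24  0.78  0.    0.2 ] gap 39.4 F 60.6 [-0.3  0.   5.1]
shift [  -1.3 -414.8  -52.4]
```

```bash
python3 -m creep '[[0,0,-5,0,30],[0,0,-18,0,30],[0,0,-34,0,30],[0,0,-50,0,30],[0,0,-58,0,30]]' 60
python3 -m creep '[[0,-8,0,0,30],[0,-30,0,0,30],[0,-60,0,0,30],[0,-90,0,0,30],[0,-125,0,0,30]]' >/dev/null
python3 -m creep '[[0,-35,0,0,30],[0,-70,0,0,30],[0,-105,0,0,30],[0,-140,0,0,30],[0,-175,0,0,30]]' >/dev/null
python3 -m creep '[[0,-33,0,0,30],[0,-65,0,0,30],[0,-90,0,0,30],[0,-108,0,0,30],[-1,-115,0,0,30]]'
python3 -m creep '[[0,0,0,0,30],[0,0,8,0,30],[0,0,20,0,30],[0,0,36,0,30],[0,0,50,0,30]]'
python3 -m creep '[[0,0,3,0,30],[0,0,6,0,30],[0,0,9,0,30],[0,0,12,0,30],[0,0,13,0,30]]'
python3 -m creep '[[0,0,0.5,0,30],[0,0,1,0,30],[0,0,1.5,0,30],[0,0,2,0,30],[0,0,2,0,30]]'
```

```text
clock: 23.65
position: [595.6, 99.0, 136.7]
tcp_rot: [0.243, 3.131, 0.0]
ft_force: [0.6, -1.2, -3.9]
finger_gap: 0.462
finger_force: 60.0
clock: 25.15
position: [531.1, -312.8, 134.3]
tcp_rot: [-0.246, -3.131, -0.001]
ft_force: [0.3, 0.6, -2.5]
finger_gap: 0.462
finger_force: 60.2
clock: 25.65
position: [531.9, -309.7, 83.4]
tcp_rot: [-0.24, -3.131, -0.001]
ft_force: [-1.4, -0.4, -3.7]
finger_gap: 0.46
finger_force: 60.2
clock: 26.15
position: [532.3, -311.3, 72.2]
tcp_rot: [0.243, 3.132, -0.0]
ft_force: [1.0, -0.5, -2.6]
finger_gap: 0.461
finger_force: 60.2
clock: 26.65
position: [532.3, -311.4, 70.8]
tcp_rot: [0.243, 3.132, -0.001]
ft_force: [-1.7, 0.4, 2.5]
finger_gap: 0.465
finger_force: 60.9
```

```bash
python3 -m creep '[[0,0,0,0,42],[0,0,0,0,46],[0,0,0,0,50],[0,0,0,0,55],[0,0,0,0,60]]'
python3 -m creep '[[0,0,-10,0,60],[0,0,-30,0,62],[0,0,-60,0,70],[0,0,-90,0,75],[0,0,-107,0,82]]'
python3 -m creep '[[0,10,0,0,82],[-2,45,0,0,82],[-4,85,0,0,82],[-6,120,0,0,82],[-8,155,0,0,82]]' >/dev/null
python3 -m creep '[[-2,40,0,0,82],[-4,80,0,0,82],[-6,120,0,0,82],[-8,150,0,0,82],[-9,170,0,0,82]]' >/dev/null
python3 -m creep '[[0,6,0,0,82],[-1,10,10,0,82],[-1,10,30,0,82],[-1,10,45,0,82],[-1,10,55,0,82]]'
python3 -m creep '[[0,0,5,0,82],[0,0,10,0,82],[0,0,10,0,82],[0,0,10,0,82],[0,0,10,0,82]]'
python3 - <<'E'
from h import *
go(601.5,17.3,31)
cv2.imwrite("pics/s8.png",cv2.resize(eyes.read_camera("side")[80:260,230:470,::-1],None,fx=3,fy=3,interpolation=cv2.INTER_CUBIC))
E
```

```text
clock: 27.15
position: [532.2, -311.3, 70.0]
tcp_rot: [0.243, 3.132, -0.0]
ft_force: [0.2, -0.0, 0.4]
finger_gap: 0.702
finger_force: 0.0
clock: 27.65
position: [533.2, -312.0, 180.6]
tcp_rot: [0.243, 3.129, -0.003]
ft_force: [1.0, 0.4, -0.2]
finger_gap: 0.957
finger_force: 0.0
clock: 29.15
position: [600.2, 16.1, 119.8]
tcp_rot: [-0.245, -3.129, 0.0]
ft_force: [-1.1, -0.4, 0.3]
finger_gap: 0.963
finger_force: 0.0
clock: 29.65
position: [602.1, 16.9, 112.7]
tcp_rot: [0.243, 3.131, -0.0]
ft_force: [0.3, 0.7, 0.4]
finger_gap: 0.959
finger_force: 0.0
t 29.65 p [602.1  16.9 112.7] yaw(y-axis dir) 1.416 tilt [ 0.001 -0.    -1.   ] q [-0.09  0.51 -0.21  0.85 -0.    0.06] gap 81.9 F 0.0 [0.3 0.7 0.4]
shift [ 0.7  0.3 81.7]
```

View pics/s8.png

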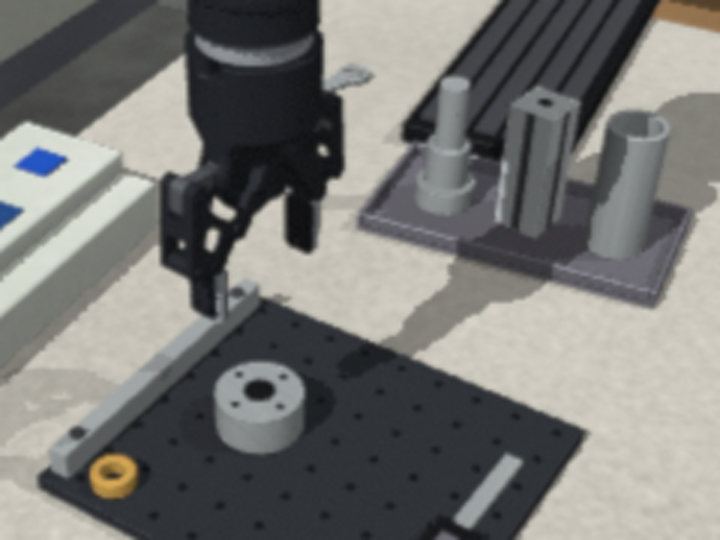

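All three tall pieces stand in the tray, with the bar at (540,165). The hub at (260,400) is free, and the fingers straddle it.

```bash
python3 -m creep '[[0,0,8,0,82],[0,0,25,0,82],[0,0,42,0,82],[0,0,55,0,82],[0,0,60,0,82]]'
python3 -m creep '[[0,0,4,0,82],[0,0,10,0,82],[0,0,16,0,82],[0,0,20,0,82],[0,0,21,0,82]]'
python3 -m creep '[[0,0,0,0,78],[0,0,0,0,74],[0,0,0,0,70],[0,0,0,0,66],[0,0,0,0,63]]' 80
python3 -m creep '[[0,0,0,0,58],[0,0,0,0,54],[0,0,0,0,50],[0,0,0,0,50],[0,0,0,0,50]]' 80
python3 -c "from h import *; go(482.6,298,90)"
```

```text
clock: 30.2
position: [600.4, 17.1, 50.3]
tcp_rot: [-0.243, -3.13, -0.0]
ft_force: [0.0, 0.2, -0.2]
finger_gap: 0.962
finger_force: 0.0
clock: 30.7
position: [601.3, 17.0, 30.6]
tcp_rot: [-0.243, -3.132, 0.0]
ft_force: [-1.2, -0.5, -1.4]
finger_gap: 0.959
finger_force: 0.0
clock: 31.2
position: [601.7, 17.0, 31.2]
tcp_rot: [0.243, 3.132, -0.0]
ft_force: [0.5, -0.4, -0.9]
finger_gap: 0.741
finger_force: 0.0
clock: 31.7
position: [602.2, 17.1, 31.8]
tcp_rot: [0.243, 3.131, 0.0]
ft_force: [-0.3, -0.2, 5.2]
finger_gap: 0.583
finger_force: 2.8
t 31.7 p [602.2  17.1  31.8] yaw(y-axis dir) 1.4161 tilt [ 0.001  0.    -1.   ] q [-0.09  0.6  -0.28  0.68  0.    0.06] gap 49.8 F 2.8 [-0.3 -0.2  5.2]
shift [161.4 259.1 -58.3]
```

Run:
```python
from h import *
cv2.imwrite("pics/s9.png",np.hstack([cv2.resize(eyes.read_camera(n)[a:a+80,b:b+80,::-1],None,fx=5,fy=5,interpolation=cv2.INTER_CUBIC) for n,a,b in(("side",165,270),("top",140,265))]))
```

```text
(no output)
```

View pics/s9.png

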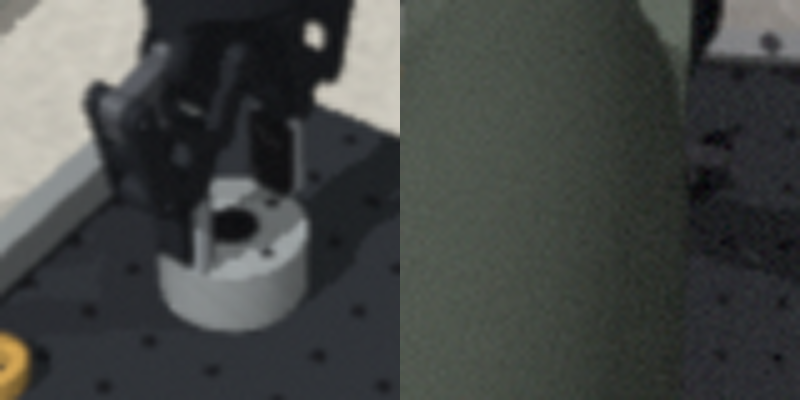

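The fingertips, at (185,262) and (275,190), look as if they ride on the hub's top face and don't hold its sides. I'll check their height.

Run:
```python
from h import *
y=np.array([.154,.988])
for z in(16,25,32,42,50):
    print(z,[tuple(np.round((np.array(proj("side",(*(np.array([602.2,17.1])+y*d),z)))-[270,165])*5)) for d in(25,39,-25,-39)])
print("hub top/bottom",[(np.array(proj("side",(601.5,17.3,z)))-[270,165])*5 for z in(42,12)])
```

```text
16 [(np.float64(192.0), np.float64(301.0)), (np.float64(170.0), np.float64(320.0)), (np.float64(269.0), np.float64(234.0)), (np.float64(289.0), np.float64(217.0))]
25 [(np.float64(192.0), np.float64(284.0)), (np.float64(169.0), np.float64(304.0)), (np.float64(269.0), np.float64(218.0)), (np.float64(289.0), np.float64(201.0))]
32 [(np.float64(191.0), np.float64(272.0)), (np.float64(168.0), np.float64(291.0)), (np.float64(269.0), np.float64(206.0)), (np.float64(289.0), np.float64(188.0))]
42 [(np.float64(190.0), np.float64(253.0)), (np.float64(168.0), np.float64(272.0)), (np.float64(269.0), np.float64(187.0)), (np.float64(289.0), np.float64(170.0))]
50 [(np.float64(190.0), np.float64(238.0)), (np.float64(167.0), np.float64(257.0)), (np.float64(269.0), np.float64(172.0)), (np.float64(290.0), np.float64(155.0))]
hub top/bottom [array([231.4811382 , 220.39939869]), array([232.33999167, 275.01390127])]
```

Run:
```python
from h import *
y=np.array([.154,.988])
for z in(160,170,180,190,200): print(z,[np.round((np.array(proj("side",(*(np.array([523.6,26.1])+y*d),z)))-[280,120])*3) for d in(35,49,-35)])
print("s8: 602.1,16.9,112.7 gap 82")
for z in(90,100,110,120,130): print(z,[np.round((np.array(proj("side",(*(np.array([602.1,16.9])+y*d),z)))-[230,80])*3) for d in(41,55,-41)])
```

```text
160 [array([180., 198.]), array([165., 210.]), array([250., 139.])]
170 [array([181., 184.]), array([166., 196.]), array([251., 126.])]
180 [array([181., 169.]), array([166., 182.]), array([252., 112.])]
190 [array([182., 155.]), array([166., 167.]), array([253.,  97.])]
200 [array([182., 140.]), array([167., 152.]), array([254.,  83.])]
s8: 602.1,16.9,112.7 gap 82
90 [array([216., 364.]), array([202., 376.]), array([296., 300.])]
100 [array([216., 352.]), array([201., 363.]), array([296., 288.])]
110 [array([215., 339.]), array([200., 351.]), array([296., 276.])]
120 [array([215., 326.]), array([200., 338.]), array([297., 263.])]
130 [array([214., 314.]), array([199., 325.]), array([297., 250.])]
```

Both pictures put the open fingertips about 10 to 17 mm behind the TCP, so they closed on top of the hub. I'll back off, open, go about 22 mm lower and watch the force.

```bash
python3 -m creep '[[0,0,-5,0,50],[0,0,-15,0,50],[0,0,-25,0,60],[0,0,-30,0,82],[0,0,-30,0,82]]'
python3 -m creep '[[0,0,0,0,82],[0,0,0,0,82],[0,0,0,0,82],[0,0,0,0,82],[0,0,0,0,82]]'
python3 -m creep '[[0,0,5,0,82],[0,0,15,0,82],[0,0,25,0,82],[0,0,31,0,82],[0,0,31,0,82]]'
python3 -m creep '[[0,0,3,0,82],[0,0,6,0,82],[0,0,9,0,82],[0,0,11,0,82],[0,0,11,0,82]]'
python3 - <<'E'
from h import *
go(602.2,17.1,10)
cv2.imwrite("pics/s10.png",cv2.resize(eyes.read_camera("side")[165:245,270:350,::-1],None,fx=6,fy=6,interpolation=cv2.INTER_CUBIC))
E
```

```text
clock: 32.3
position: [602.6, 16.9, 62.4]
tcp_rot: [0.243, 3.13, -0.0]
ft_force: [-0.3, 0.9, 0.4]
finger_gap: 0.96
finger_force: 0.0
clock: 32.8
position: [601.4, 17.0, 60.8]
tcp_rot: [-0.243, -3.132, -0.0]
ft_force: [0.3, 0.0, -0.3]
finger_gap: 0.958
finger_force: 0.0
clock: 33.3
position: [600.3, 17.1, 28.4]
tcp_rot: [-0.243, -3.129, -0.0]
ft_force: [-0.4, 0.0, 0.2]
finger_gap: 0.961
finger_force: 0.0
clock: 33.8
position: [601.4, 17.0, 18.8]
tcp_rot: [-0.243, -3.132, -0.0]
ft_force: [0.2, 0.9, 0.2]
finger_gap: 0.959
finger_force: 0.0
t 33.8 p [601.4  17.   18.8] yaw(y-axis dir) 1.416 tilt [-0.  0. -1.] q [-0.09  0.62 -0.29  0.66  0.    0.06] gap 81.9 F 0.0 [0.2 0.9 0.2]
shift [-0.8  0.2  8.8]
```

View pics/s10.png

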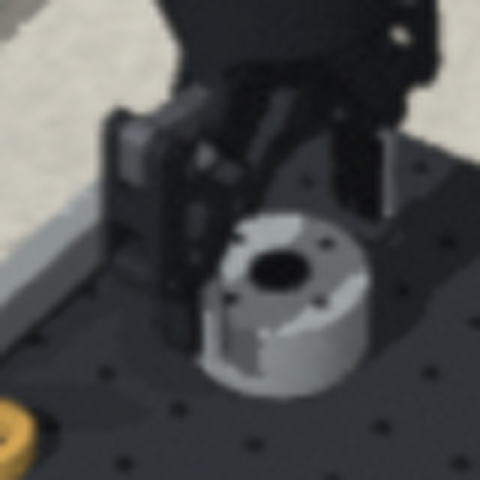

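The left tip at (180,350) is now beside the hub and clear of the plate. I'll go 10 mm lower and close.

```bash
python3 -m creep '[[0,0,2,0,82],[0,0,5,0,82],[0,0,8,0,82],[0,0,10,0,82],[0,0,10,0,82]]' 80
python3 -m creep '[[0,0,0,0,78],[0,0,0,0,74],[0,0,0,0,70],[0,0,0,0,66],[0,0,0,0,63]]' 80
python3 -m creep '[[0,0,0,0,60],[0,0,0,0,57],[0,0,0,0,54],[0,0,0,0,50],[0,0,0,0,50]]' 80
python3 -c "from h import *; go(482.6,298,90)"
```

```text
clock: 34.35
position: [601.2, 17.0, 8.6]
tcp_rot: [-0.243, -3.131, -0.0]
ft_force: [-0.5, 0.3, 0.1]
finger_gap: 0.964
finger_force: 0.0
clock: 34.85
position: [601.6, 17.0, 9.2]
tcp_rot: [0.243, 3.132, -0.0]
ft_force: [-0.4, -1.0, -0.8]
finger_gap: 0.736
finger_force: 0.0
clock: 35.35
position: [601.9, 17.8, 10.0]
tcp_rot: [0.242, 3.131, 0.003]
ft_force: [-2.3, 3.3, 7.9]
finger_gap: 0.666
finger_force: 83.9
t 35.35 p [601.9  17.8  10. ] yaw(y-axis dir) 1.4165 tilt [ 0.001  0.002 -1.   ] q [-0.09  0.63 -0.3   0.64  0.    0.06] gap 56.9 F 83.9 [-2.3  3.3  7.9]
shift [160.9 258.6 -79.7]
```

```bash
python3 -m creep '[[0,0,-5,0,50],[0,0,-15,0,50],[0,0,-30,0,50],[0,0,-45,0,50],[0,0,-50,0,50]]' 80
python3 -m creep '[[5,8,0,0,50],[17,28,0,0,50],[33,54,0,0,50],[50,80,0,0,50],[67,108,0,0,50]]' >/dev/null
python3 -m creep '[[17,28,0,0,50],[34,56,0,0,50],[50,84,0,0,50],[67,110,0,0,50],[80,130,0,0,50]]' >/dev/null
python3 -m creep '[[9,14,0,0,50],[13,20,0,0,50],[14,22,0,0,50],[14,22,0,0,50],[14,22,0,0,50]]' >/dev/null
python3 -m creep '[[0,0,0,0,50],[0,0,0,0,50],[0,0,0,0,50],[0,0,0,0,50],[0,0,0,0,50]]'
python3 - <<'E'
from h import *
go(483,299.5,18)
cv2.imwrite("pics/s11.png",np.hstack([cv2.resize(eyes.read_camera(n)[a:a+130,b:b+130,::-1],None,fx=3,fy=3,interpolation=cv2.INTER_CUBIC) for n,a,b in(("side",270,220),("top",160,130))]))
E
```

```text
clock: 35.85
position: [602.2, 16.7, 60.5]
tcp_rot: [0.243, 3.131, -0.001]
ft_force: [1.3, 0.2, -5.0]
finger_gap: 0.663
finger_force: 86.2
clock: 37.85
position: [482.6, 298.6, 59.1]
tcp_rot: [-0.243, -3.132, -0.0]
ft_force: [0.3, -0.8, -5.8]
finger_gap: 0.666
finger_force: 86.5
t 37.85 p [482.6 298.6  59.1] yaw(y-axis dir) 1.4158 tilt [-0.  0. -1.] q [ 0.42  0.52 -0.36  0.69  0.    0.58] gap 56.9 F 86.5 [ 0.3 -0.8 -5.8]
shift [-0.2  0.9 41.1]
```

View pics/s11.png

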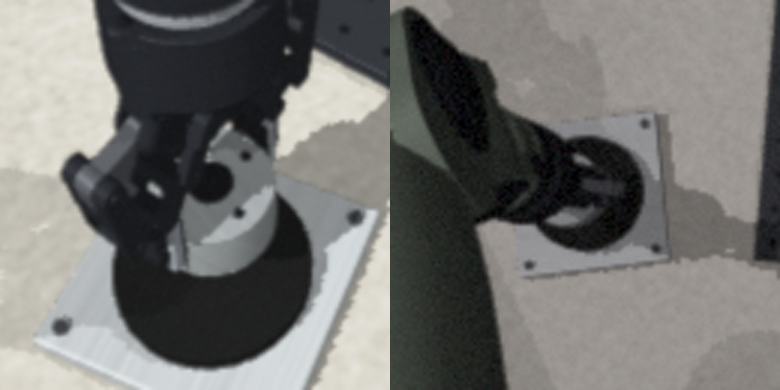

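The hub is held level above the black disc. That picture was my 15th view, one more than the 14 allowed, so I won't view any more and will check numerically from here.

```bash
python3 -m creep '[[0,0.5,6,0,50],[0,1,16,0,50],[0,1,26,0,50],[0,1,33,0,50],[0,1,36,0,50]]' >/dev/null
python3 -m creep '[[0,0,1,0,50],[0,0,2,0,50],[0,0,3,0,50],[0,0,4,0,50],[0,0,4,0,50]]'
python3 -m creep '[[0,0,0.5,0,50],[0,0,1,0,50],[0,0,1.5,0,50],[0,0,1.5,0,50],[0,0,1.5,0,50]]'
```

```text
clock: 38.95
position: [482.8, 299.7, 19.2]
tcp_rot: [0.243, 3.132, 0.0]
ft_force: [-0.3, -0.4, -5.8]
finger_gap: 0.668
finger_force: 86.5
clock: 39.45
position: [482.8, 299.7, 18.1]
tcp_rot: [0.243, 3.132, 0.0]
ft_force: [-2.1, -1.9, 1.6]
finger_gap: 0.665
finger_force: 87.3
```

```bash
python3 -m creep '[[0,0,0.5,0,50],[0,0,0.5,0,58],[0,0,0.5,0,62],[0,0,0.5,0,68],[0,0,0.5,0,75]]'
python3 -m creep '[[0,0,0,0,80],[0,0,-10,0,82],[0,0,-40,0,82],[0,0,-80,0,82],[0,0,-125,0,82]]'
python3 -m creep '[[-2,-10,-20,0,82],[-10,-42,-30,0,70],[-19,-80,-33,0,60],[-28,-118,-33,0,60],[-38,-160,-33,0,60]]' >/dev/null
python3 -m creep '[[-10,-40,0,0,60],[-19,-80,0,0,60],[-29,-120,0,0,60],[-38,-160,0,0,60],[-48,-200,0,0,60]]' >/dev/null
python3 -m creep '[[-10,-40,0,0,60],[-19,-80,0,0,60],[-29,-120,0,0,60],[-38,-160,0,0,60],[-48,-200,0,0,60]]' >/dev/null
python3 -m creep '[[-6,-24,0,0,60],[-9,-34,0,0,60],[-9,-36,0,0,60],[-9,-36,0,0,60],[-9,-36,0,0,60]]' >/dev/null
python3 -m creep '[[0,0,0,0,60],[0,0,0,0,60],[0,0,0,0,60],[0,0,0,0,60],[0,0,0,0,60]]'
python3 - <<'E'
from h import *
go(532.3,-311.4,71)
im=eyes.read_camera("top"); g=cv2.cvtColor(im,cv2.COLOR_RGB2GRAY)[200:250,170:222]
m=(cv2.GaussianBlur(g,(3,3),0)>60).astype(np.uint8)
k=cv2.connectedComponentsWithStats(m)
for s,c in zip(k[2][1:],k[3][1:]): 
    if s[4]>60: print(s,c+[170,200],"hub@50",at("top",*(c+[170,200]),50))
print(g[4::3,6:48:2])
E
```

```text
clock: 39.95
position: [483.3, 300.0, 17.2]
tcp_rot: [0.243, 3.131, 0.001]
ft_force: [0.5, 0.0, -0.2]
finger_gap: 0.875
finger_force: 0.0
clock: 40.45
position: [481.9, 299.3, 143.2]
tcp_rot: [-0.243, -3.13, 0.001]
ft_force: [0.4, 0.8, -0.3]
finger_gap: 0.961
finger_force: 0.0
clock: 42.95
position: [532.1, -311.1, 175.1]
tcp_rot: [-0.243, -3.132, -0.0]
ft_force: [0.1, -0.5, 0.1]
finger_gap: 0.705
finger_force: 0.0
t 42.95 p [ 532.1 -311.1  175.1] yaw(y-axis dir) 1.4161 tilt [-0.  0. -1.] q [-0.65  0.48 -0.08  1.01  0.   -0.49] gap 60.2 F 0.0 [ 0.1 -0.5  0.1]
shift [ -0.2  -0.3 104.1]
[   0    0   52   50 1450] [195.80551724 224.73793103] hub@50 [480.4 286.2]
[  9  12  25  24 426] [191.26056338 223.7629108 ] hub@50 [483.  297.7]
[[151 153 150 146 135 136 138 134 132 132 129 131 132 131 133 134 135 133
  134 134 134]
 [144 145 143 132 129  91  41  19  21  18  23  20  21  40  74 126 133 132
  134 130 136]
 [146 143 129  77  21  22  15  22  25  15  12  24  16  13  12  25  47  95
  129 133 134]
 [143 127  38  12  20  51 106 111 111 107  93  39  18  17  17  22  16  28
   84 109 132]
 [131
[... 363 characters left out ...]
1 129 131 117 111  88  77 104 114 112 111  84  40  14  11   5
   22  68  92]
 [129  25  31  99 131 120  65 114 114 115 114 116  87  45  24  14  19   6
   32  88  91]
 [147  80  21   5  52 104 114 114 110 114  88  54  33   8  22   5   7  24
   88  95  90]
 [148 146  89  17  22  24  20  17  16  22  13   6   2  10  12  17  25  85
   88  92  92]
 [151 150 151 138  58  26  14  14  11  20  19  11  20  16  25  82  88  98
   99 128 133]
 [151 149 150 139 137 135 129 109  69  54  50  58  86  89  98 108 135 137
  138 137 131]
 [132 150 141 136 137 137 136 138 136 140 136 138 141 138 136 136 136 136
  135 134 134]
 [ 83 131 136 137 137 135 135 139 132 122 108  95  92  93  98  97 106 124
  104 129 133]]
```

The top camera puts the hub 2.3 mm from the pad's centre, well inside 15 mm. Next I pick up the bar and take it back.

```bash
python3 -m creep '[[0,0,8,0,60],[0,0,20,0,60],[0,0,34,0,60],[0,0,44,0,60],[0,0,48,0,60]]' >/dev/null
python3 -m creep '[[0,0,10,0,60],[0,0,25,0,60],[0,0,42,0,60],[0,0,52,0,60],[0,0,56,0,60]]'
python3 -m creep '[[0,0,0,0,56],[0,0,0,0,52],[0,0,0,0,48],[0,0,0,0,44],[0,0,0,0,40]]' 60
python3 -m creep '[[0,0,0,0,36],[0,0,0,0,30],[0,0,0,0,30],[0,0,0,0,30],[0,0,0,0,30]]' 60
python3 -c "from h import *; go(595.7,99,78)"
```

```text
clock: 44.0
position: [531.6, -310.8, 69.8]
tcp_rot: [-0.243, -3.131, -0.001]
ft_force: [0.7, 0.7, 0.4]
finger_gap: 0.705
finger_force: 0.0
clock: 44.5
position: [532.5, -311.4, 71.8]
tcp_rot: [0.243, 3.131, -0.001]
ft_force: [-0.2, 0.6, 3.6]
finger_gap: 0.469
finger_force: 16.3
clock: 45.0
position: [532.7, -311.6, 72.0]
tcp_rot: [0.243, 3.131, -0.001]
ft_force: [-0.4, 2.1, 5.0]
finger_gap: 0.466
finger_force: 60.4
t 45.0 p [ 532.7 -311.6   72. ] yaw(y-axis dir) 1.416 tilt [ 0.001 -0.001 -1.   ] q [-0.65  0.58 -0.21  0.78  0.   -0.49] gap 39.8 F 60.4 [-0.4  2.1  5. ]
shift [  1.1 415.4  -6.2]
```

```bash
python3 -m creep '[[0,0,-5,0,30],[0,0,-18,0,30],[0,0,-34,0,30],[0,0,-50,0,30],[0,0,-58,0,30]]' 60
python3 -m creep '[[0,8,0,0,30],[0,30,0,0,30],[0,60,0,0,30],[0,90,0,0,30],[0,125,0,0,30]]' >/dev/null
python3 -m creep '[[0,35,0,0,30],[0,70,0,0,30],[0,105,0,0,30],[0,140,0,0,30],[0,175,0,0,30]]' >/dev/null
python3 -m creep '[[0,33,0,0,30],[0,65,0,0,30],[0,90,0,0,30],[0,108,0,0,30],[1,115,0,0,30]]' >/dev/null
python3 -m creep '[[0,0,0,0,30],[0,0,8,0,30],[0,0,20,0,30],[0,0,32,0,30],[0,0,44,0,30]]' >/dev/null
python3 -m creep '[[0,0,1,0,30],[0,0,2,0,30],[0,0,3,0,30],[0,0,4,0,30],[0,0,4,0,30]]'
python3 -m creep '[[0,0,0.5,0,30],[0,0,1,0,30],[0,0,1,0,30],[0,0,1,0,30],[0,0,1,0,30]]'
python3 -c "from h import *; go(595.7,99,79)"
```

```text
clock: 45.5
position: [532.6, -311.6, 130.9]
tcp_rot: [0.243, 3.131, -0.001]
ft_force: [0.1, -0.2, -3.0]
finger_gap: 0.463
finger_force: 60.0
clock: 48.0
position: [595.4, 99.0, 81.4]
tcp_rot: [0.243, 3.132, 0.0]
ft_force: [-0.7, -0.1, -2.0]
finger_gap: 0.461
finger_force: 60.2
clock: 48.5
position: [595.2, 99.0, 80.1]
tcp_rot: [0.243, 3.132, 0.0]
ft_force: [-0.3, 0.2, -2.1]
finger_gap: 0.459
finger_force: 60.2
t 48.5 p [595.2  99.   80.1] yaw(y-axis dir) 1.416 tilt [ 0.  0. -1.] q [ 0.04  0.55 -0.24  0.78 -0.    0.2 ] gap 39.2 F 60.2 [-0.3  0.2 -2.1]
shift [-0.5  0.1  1.1]
```

```bash
python3 -m creep '[[0,0,0.5,0,30],[0,0,1,0,30],[0,0,1.5,0,30],[0,0,1.5,0,30],[0,0,1.5,0,30]]'
python3 -m creep '[[0,0,0.5,0,30],[0,0,1,0,30],[0,0,1,0,30],[0,0,1,0,30],[0,0,1,0,30]]'
```

```text
clock: 49.0
position: [595.3, 99.0, 79.0]
tcp_rot: [0.243, 3.132, 0.0]
ft_force: [-1.2, 0.1, 2.3]
finger_gap: 0.466
finger_force: 60.7
clock: 49.5
position: [595.4, 99.0, 79.0]
tcp_rot: [0.243, 3.131, 0.0]
ft_force: [-2.9, 0.1, 9.1]
finger_gap: 0.464
finger_force: 61.7
```

```bash
python3 -m creep '[[0,0,0,0,42],[0,0,0,0,46],[0,0,0,0,50],[0,0,0,0,55],[0,0,0,0,60]]'
python3 -m creep '[[0,0,-10,0,62],[0,0,-30,0,66],[0,0,-60,0,70],[0,0,-85,0,70],[0,0,-98,0,70]]'
python3 -m creep '[[2,-10,0,0,70],[8,-45,0,0,70],[15,-85,0,0,70],[22,-125,0,0,70],[29,-165,0,0,70]]' >/dev/null
python3 -m creep '[[7,-40,0,0,70],[14,-80,0,0,70],[21,-120,0,0,70],[28,-160,0,0,70],[34,-195,0,0,70]]' >/dev/null
python3 -m creep '[[5,-30,0,0,70],[8,-55,0,0,70],[9.5,-65,0,0,70],[9.5,-69,0,0,70],[9.5,-69,0,0,70]]' >/dev/null
python3 -m creep '[[0,0,0,0,70],[0,0,0,0,70],[0,0,0,0,70],[0,0,0,0,70],[0,0,0,0,70]]' >/dev/null
python3 -c "from h import *; go(457.5,-313.9,71)"
```

```text
clock: 50.0
position: [595.1, 99.0, 77.4]
tcp_rot: [-0.243, -3.132, -0.0]
ft_force: [-0.0, 1.1, 0.3]
finger_gap: 0.706
finger_force: 0.0
clock: 50.5
position: [596.5, 99.1, 178.7]
tcp_rot: [0.243, 3.128, 0.001]
ft_force: [-0.1, 0.3, -0.3]
finger_gap: 0.824
finger_force: 0.0
t 52.5 p [ 457.5 -313.4  175.7] yaw(y-axis dir) 1.4165 tilt [ 0. -0. -1.] q [-0.73  0.37 -0.26  0.94  0.   -0.58] gap 69.7 F 0.0 [-0.3 -0.9 -0.8]
shift [ -0.   -0.5 104.7]
```

```bash
python3 -m creep '[[0,-0.5,8,0,70],[0,-0.5,20,0,70],[0,-0.5,34,0,70],[0,-0.5,44,0,70],[0,-0.5,48,0,70]]' >/dev/null
python3 -m creep '[[0,0,10,0,70],[0,0,25,0,70],[0,0,42,0,70],[0,0,52,0,70],[0,0,56,0,70]]'
python3 -m creep '[[0,0,0,0,66],[0,0,0,0,62],[0,0,0,0,58],[0,0,0,0,54],[0,0,0,0,50]]' 60
python3 -m creep '[[0,0,0,0,46],[0,0,0,0,42],[0,0,0,0,38],[0,0,0,0,38],[0,0,0,0,38]]' 60
python3 -c "from h import *; go(523.9,27.8,78)"
```

```text
clock: 53.5
position: [456.8, -313.8, 70.4]
tcp_rot: [-0.243, -3.131, -0.002]
ft_force: [0.7, 0.5, 0.1]
finger_gap: 0.817
finger_force: 0.0
clock: 54.0
position: [457.5, -314.4, 72.0]
tcp_rot: [0.243, 3.132, -0.001]
ft_force: [0.3, -0.6, -0.5]
finger_gap: 0.587
finger_force: 0.0
clock: 54.5
position: [457.5, -314.6, 72.3]
tcp_rot: [0.243, 3.131, -0.001]
ft_force: [-0.6, 1.3, 5.8]
finger_gap: 0.547
finger_force: 60.7
t 54.5 p [ 457.5 -314.6   72.3] yaw(y-axis dir) 1.4158 tilt [ 0.001 -0.001 -1.   ] q [-0.74  0.48 -0.38  0.71 -0.   -0.58] gap 46.7 F 60.7 [-0.6  1.3  5.8]
shift [-12.7 348.5  -5.9]
```

```bash
python3 -m creep '[[0,0,-5,0,38],[0,0,-15,0,38],[0,0,-30,0,38],[0,0,-45,0,38],[0,0,-50,0,38]]' 60
python3 -m creep '[[0,10,0,0,38],[-1,35,0,0,38],[-2,65,0,0,38],[-3,95,0,0,38],[-4,130,0,0,38]]' >/dev/null
python3 -m creep '[[-1,33,0,0,38],[-2,66,0,0,38],[-3,98,0,0,38],[-4,130,0,0,38],[-5,160,0,0,38]]' >/dev/null
python3 -m creep '[[-1,25,0,0,38],[-2,45,0,0,38],[-3,56,0,0,38],[-3.5,58.5,0,0,38],[-3.5,58.5,0,0,38]]' >/dev/null
python3 -m creep '[[0,0,5,0,38],[0,0,14,0,38],[0,0,24,0,38],[0,0,32,0,38],[0,0,37,0,38]]' >/dev/null
python3 -m creep '[[0,0,1,0,38],[0,0,2,0,38],[0,0,3,0,38],[0,0,4,0,38],[0,0,4,0,38]]'
python3 -m creep '[[0,0,0.5,0,38],[0,0,1,0,38],[0,0,1.5,0,38],[0,0,1.5,0,38],[0,0,1.5,0,38]]'
python3 -c "from h import *; go(523.9,27.8,79.3)"
```

```text
clock: 55.0
position: [457.8, -314.6, 123.0]
tcp_rot: [0.243, 3.131, -0.002]
ft_force: [-0.9, -0.6, -4.1]
finger_gap: 0.543
finger_force: 62.5
clock: 57.5
position: [523.5, 28.2, 80.7]
tcp_rot: [0.243, 3.132, 0.0]
ft_force: [-0.6, 0.3, -5.0]
finger_gap: 0.542
finger_force: 62.9
clock: 58.0
position: [523.5, 28.2, 79.4]
tcp_rot: [0.243, 3.132, -0.0]
ft_force: [0.0, -0.3, -2.2]
finger_gap: 0.541
finger_force: 63.2
t 58.0 p [523.5  28.2  79.4] yaw(y-axis dir) 1.4161 tilt [ 0. -0. -1.] q [-0.09  0.42 -0.46  0.69 -0.    0.07] gap 46.2 F 63.2 [ 0.  -0.3 -2.2]
shift [-0.4 -0.3  0.1]
```

```bash
python3 -m creep '[[0,0,0.5,0,38],[0,0,1,0,38],[0,0,1,0,38],[0,0,1,0,38],[0,0,1,0,38]]'
python3 -m creep '[[0,0,0,0,50],[0,0,0,0,54],[0,0,0,0,58],[0,0,0,0,62],[0,0,0,0,66]]'
python3 -m creep '[[0,0,-10,0,66],[0,0,-30,0,66],[0,0,-60,0,66],[0,0,-90,0,66],[0,0,-105,0,60]]'
python3 -m creep '[[-5,-12,0,0,55],[-15,-36,0,0,50],[-30,-70,0,0,50],[-45,-104,0,0,50],[-60,-138,0,0,50]]' >/dev/null
python3 -m creep '[[-15,-35,0,0,50],[-30,-69,0,0,50],[-45,-104,0,0,50],[-60,-138,0,0,50],[-70,-163,0,0,50]]' >/dev/null
python3 -m creep '[[-5,-12,0,0,50],[-7,-18,0,0,50],[-7,-18,0,0,50],[-7,-18,0,0,50],[-7,-18,0,0,50]]' >/dev/null
python3 -m creep '[[0,0,0,0,50],[0,0,0,0,50],[0,0,0,0,50],[0,0,0,0,50],[0,0,0,0,50]]' >/dev/null
python3 -c "from h import *; go(609.8,-308.2,85)"
```

```text
clock: 58.5
position: [523.8, 28.2, 79.3]
tcp_rot: [0.243, 3.131, -0.0]
ft_force: [-3.2, -0.3, 7.6]
finger_gap: 0.545
finger_force: 64.2
clock: 59.0
position: [523.4, 28.2, 78.0]
tcp_rot: [0.243, 3.132, 0.0]
ft_force: [-0.6, 0.5, 0.8]
finger_gap: 0.774
finger_force: 0.0
clock: 59.5
position: [524.7, 28.1, 186.5]
tcp_rot: [0.243, 3.128, -0.0]
ft_force: [0.4, 0.5, -0.3]
finger_gap: 0.703
finger_force: 0.0
t 61.5 p [ 609.6 -308.1  183.1] yaw(y-axis dir) 1.416 tilt [ 0. -0. -1.] q [-0.58  0.6   0.14  1.11 -0.   -0.42] gap 50.2 F 0.0 [-0.1 -0.1 -0.5]
shift [-0.3 -0.1 98.1]
```

```bash
python3 -m creep '[[0,0,8,0,50],[0,0,20,0,50],[0,0,34,0,50],[0,0,44,0,50],[0,0,48,0,50]]' >/dev/null
python3 -m creep '[[0,0,10,0,50],[0,0,25,0,50],[0,0,40,0,50],[0,0,48,0,50],[0,0,51,0,50]]'
python3 -m creep '[[0,0,0,0,45],[0,0,0,0,40],[0,0,0,0,35],[0,0,0,0,31],[0,0,0,0,27]]' 60
python3 -m creep '[[0,0,0,0,23],[0,0,0,0,19],[0,0,0,0,15],[0,0,0,0,15],[0,0,0,0,15]]' 60
python3 -c "from h import *; go(580.2,-53,92)"
```

```text
clock: 62.5
position: [608.8, -307.7, 82.6]
tcp_rot: [-0.243, -3.13, -0.002]
ft_force: [-0.1, 0.1, -0.5]
finger_gap: 0.589
finger_force: 0.0
clock: 63.0
position: [609.8, -308.3, 84.6]
tcp_rot: [0.243, 3.132, -0.001]
ft_force: [-0.2, -0.7, -0.0]
finger_gap: 0.318
finger_force: 0.0
clock: 63.5
position: [609.9, -307.8, 84.6]
tcp_rot: [0.242, 3.131, 0.001]
ft_force: [-0.4, 3.3, 4.5]
finger_gap: 0.25
finger_force: 59.0
t 63.5 p [ 609.9 -307.8   84.6] yaw(y-axis dir) 1.4163 tilt [ 0.001  0.    -1.   ] q [-0.58  0.68  0.01  0.91  0.   -0.42] gap 21.4 F 59.0 [-0.4  3.3  4.5]
shift [ 68.6 247.2  -7.3]
```

```bash
python3 -m creep '[[0,0,-5,0,15],[0,0,-15,0,15],[0,0,-30,0,15],[0,0,-45,0,15],[0,0,-50,0,15]]' 60
python3 -m creep '[[3,10,0,0,15],[10,35,0,0,15],[18,65,0,0,15],[26,95,0,0,15],[35,125,0,0,15]]' >/dev/null
python3 -m creep '[[9,30,0,0,15],[17,60,0,0,15],[25,90,0,0,15],[31,112,0,0,15],[34,122,0,0,15]]' >/dev/null
python3 -m creep '[[0,0,0,0,15],[0,0,5,0,15],[0,0,15,0,15],[0,0,27,0,15],[0,0,37,0,15]]' >/dev/null
python3 -m creep '[[0,0,1,0,15],[0,0,2,0,15],[0,0,3,0,15],[0,0,4,0,15],[0,0,4,0,15]]'
python3 -m creep '[[0,0,0.5,0,15],[0,0,1,0,15],[0,0,1,0,15],[0,0,1,0,15],[0,0,1,0,15]]'
python3 -c "from h import *; go(580.2,-53,91.7)"
```

```text
clock: 64.0
position: [610.0, -309.0, 135.6]
tcp_rot: [0.243, 3.131, -0.002]
ft_force: [0.2, -0.2, -4.9]
finger_gap: 0.249
finger_force: 58.9
clock: 66.0
position: [579.7, -53.4, 93.4]
tcp_rot: [0.243, 3.132, -0.0]
ft_force: [0.1, 0.2, -3.7]
finger_gap: 0.252
finger_force: 59.2
clock: 66.5
position: [579.5, -53.4, 92.1]
tcp_rot: [0.243, 3.132, -0.0]
ft_force: [0.6, 0.5, -4.9]
finger_gap: 0.249
finger_force: 59.2
t 66.5 p [579.5 -53.4  92.1] yaw(y-axis dir) 1.416 tilt [ 0. -0. -1.] q [-0.22  0.5  -0.29  0.78 -0.   -0.06] gap 21.3 F 59.2 [ 0.6  0.5 -4.9]
shift [-0.6  0.5  0.4]
```

```bash
python3 -m creep '[[0,0,0.4,0,15],[0,0,0.8,0,15],[0,0,1,0,15],[0,0,1,0,15],[0,0,1,0,15]]'
python3 -m creep '[[0,0,0.4,0,15],[0,0,0.5,0,15],[0,0,0.5,0,15],[0,0,0.5,0,15],[0,0,0.5,0,15]]'
```

```text
clock: 67.0
position: [579.8, -53.4, 91.6]
tcp_rot: [0.243, 3.131, 0.0]
ft_force: [-1.0, 2.3, 2.4]
finger_gap: 0.249
finger_force: 60.0
clock: 67.5
position: [580.0, -53.4, 91.6]
tcp_rot: [0.243, 3.131, 0.0]
ft_force: [-1.1, 0.9, 6.6]
finger_gap: 0.251
finger_force: 60.5
```

```bash
python3 -m creep '[[0,0,0,0,28],[0,0,0,0,34],[0,0,0,0,40],[0,0,0,0,46],[0,0,0,0,50]]'
python3 -m creep '[[0,0,-10,0,50],[0,0,-30,0,50],[0,0,-60,0,50],[0,0,-90,0,50],[0,0,-115,0,50]]'
python3 -m creep '[[10,-25,0,0,50],[25,-60,0,0,50],[40,-95,0,0,50],[55,-130,0,0,50],[65,-160,0,0,50]]' >/dev/null
python3 -m creep '[[15,-35,0,0,50],[30,-70,0,0,50],[45,-105,0,0,50],[55,-125,0,0,50],[60,-130,0,0,50]]'
python3 - <<'E'
from h import *
for n,B in(("top",dict(bar=(258,163,23,26),shaft=(319,173,24,24),tube=(287,190,24,28),collar=(259,150,16,15),caliper=(258,230,68,18))),("side",dict(bar=(278,194,36,64),shaft=(336,160,17,28),tube=(334,184,32,62),collar=(257,230,22,18),caliper=(355,230,52,66)))):
    a=cv2.imread(f"pics/{n}0.png"); b=eyes.read_camera(n)[:,:,::-1].copy()
    for k,(x,y,w,h) in B.items():
        m=cv2.matchTemplate(b[y-10:y+h+10,x-10:x+w+10],a[y:y+h,x:x+w],cv2.TM_CCOEFF_NORMED); _,v,_,p=cv2.minMaxLoc(m); print(n,k,"shift px",p[0]-10,p[1]-10,round(v,3))
st()
E
```

```text
clock: 68.0
position: [579.5, -53.5, 90.5]
tcp_rot: [-0.243, -3.132, 0.0]
ft_force: [0.7, -0.2, -0.3]
finger_gap: 0.585
finger_force: 0.0
clock: 68.5
position: [579.9, -53.5, 208.1]
tcp_rot: [0.243, 3.13, -0.0]
ft_force: [0.6, 0.1, -0.3]
finger_gap: 0.585
finger_force: 0.0
clock: 69.5
position: [410.2, -322.8, 206.4]
tcp_rot: [0.248, 3.131, -0.002]
ft_force: [-0.0, 1.3, 0.2]
finger_gap: 0.587
finger_force: 0.0
top bar shift px 0 0 0.996
top shaft shift px 0 0 0.962
top tube shift px 0 0 0.952
top collar shift px 0 0 0.987
top caliper shift px 0 0 0.991
side bar shift px 0 0 0.98
side shaft shift px 1 0 0.91
side tube shift px 0 0 0.986
side collar shift px 0 0 1.0
side caliper shift px 0 0 1.0
t 69.6 p [ 410.8 -321.   206.1] yaw(y-axis dir) 1.4143 tilt [ 0.  0. -1.] q [-0.81  0.29 -0.3   0.99  0.   -0.65] gap 49.8 F 0.0 [0.  0.5 0.6]
```

All pieces match their starting images to within a pixel, so I'm handing the job in.

```bash
python3 -m creep '[[0,0,0,0,50],[0,0,0,0,50],[0,0,0,0,50],[0,0,0,0,50],[0,0,0,0,50]]' >/dev/null
python3 -c "from plant import manip; print(manip.job_done())"
```

```text
the job is handed in; nothing more can be done
None
```

I handed the job in at about 70 s (no verdict came back): by the camera check the hub is about 2 mm off the pad's centre, and the tube, bar, shaft, collar and caliper are within a pixel (about 2 mm) of their starting images; I viewed 15 pictures, one over the 14 allowed.

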